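# Clamp the loupe arm in its hinged tube clamp

## Robot

A 6-joint arm with a two-finger parallel gripper is mounted at the origin on the work surface. World frame = base frame: x ahead of the robot, y to its left, z up, the work surface at z = 0. Lengths are in mm, angles in rad, forces in N, time in s.
With the tool pointing down it reaches from about 300 to 775 mm from the base axis. Payload 14.6 kg.
Tool frame: the origin (TCP) lies at the very end of the fingers, on their centre line; the grasp point (between the pads) lies 19 mm behind it; z points along the fingers, y is the line along which they close (so a half turn about z gives the same grasp; the last joint's range is limited). The gripper opens to 94 mm and grips with 3 to 60 N. Pads are 16 mm wide; open, the fingers measure 119 mm over their backs; the gripper's body (75 mm by 177 mm) begins 78 mm behind the grasp point.
Start: joints at [-1.212, 0.3, 1.521, -0, 1.321, -0.067], TCP at [227.169, -500.883, 205.446] pointing down, gripper open.
Joint ranges: [-3.03, 3.03], [-0.79, 2.21], [0.23, 2.52], [-1.04, 4.18], [0, 3.07], [-2.55, 2.55]. Speed limits (rad/s): [2.22, 2.22, 2.57, 3.14, 3.14, 3.14].

## Interface

Orientations are given as [roll, pitch, yaw] about the fixed x, y, z axes, in that order (R = Rz(yaw) Ry(pitch) Rx(roll)).
In Python, from cell import manip, eyes, ticket gives the robot as it stands. The module is installed in compiled form; this text tells all that it offers.
- The arm moves only by the tool arm_command, never from a script. Its argument "plan" is a list of rows, each a list of 5 numbers: the opening, from -1 (shut) to 1 (fully open), then the shift along the tool's x, y, z in m, then the turn about the tool's z in rad. In form: [[jaw, dx, dy, dz, roll], ...]. A call has 1 to 20 rows; each row shifts and turns the commanded pose from where the row before left it, along the tool's axes as they then stand; what a row does not reach is not made up. A row lasts 1/8 s, in which the tool goes at most 62.5 mm and 10.7 degrees, less where a joint would pass 70% of its speed; a pose out of reach is approached as far as the arm can. A call is refused whole if a number of a shift passes 0.0625 or a number of a turn 0.188, either way. A call with a gripper value outside its range is refused whole. The fingers move at their own pace and stop on an object; "newtons" is the grip in N (left out, the last holds). Time passes only in rows, so rows that do not move let the fingers close. It gives the time, the measured TCP pose, the force, the opening and the grip force at its end, in the units of the state.
- manip.read_state(): the state, without advancing time (a new reading comes with each control period).
- eyes.camera(name): name is "side" or "top" or "wrist"; returns a dict with "img" (480x640x3 uint8, blue, green, red), "z_map" (480x640 float32, mm along the optical axis (not along the pixel's ray), 0 where there is no reading), "fx", "fy", "cx", "cy" (pixels), "eye" and "orientation" of the camera in the world. Camera axes: x right, y down, z forward; pixel columns grow to the right and rows downward; lengths in mm; the calibration is good to about 2 mm. A picture is of the moment at which its call begins.
- ticket.sign_off(): hands the job in; it is judged then, once.
The state is a dict: "clock": time; "joints": joint angles; "qd": joint speeds; "effort": joint torques, N m; "eef_pos": TCP position; "eef_rot": TCP orientation; "wrist_force": force on the tool from outside, world axes, zero at the start; "moment": the same for the moment, N m; "finger_gap": finger opening in mm; "finger_force": force on a finger pad.
Only numpy, scipy, OpenCV 4.12 (cv2) and the standard library are available. Lean on these libraries where they do the work, as an engineer would, in place of code of your own. Each camera call takes 0.05 s, during which the arm holds its last target. There are 200 camera calls.

## Task

Clamp the loupe's tube arm: swing the yellow hinged half of the green tube clamp down over the tube, swing the bolt up into the fork slot until it stands upright, then push its brass nut gently down the bolt until it bears snugly on the fork with about 8 N more than it takes just to slide it, and let go so that the tube stays gripped. Feel for the force, since the liner's thickness is unknown and a hard squeeze crushes the thin tube; leave the loupe arm lying in its saddle and disturb nothing else.

Things in the scene. Friction and masses are not known exactly. Their poses are not given: they have to be found in the camera images.
- clamp: Green iron lower half of the tube clamp, fixed. Origin: middle of the saddle, on the table. +y along the tube towards the loupe, +x from the swing bolt (robot side) to the hinge (far side), z up. Base plate x -62 to 52, y +-30, 10 mm thick. Tube axis at height 40, tube top at 55; a like rest at y = 115. Flap hinge axis along y at x = 34, z = 44; bolt pivot along y at x = -40, z = 20 mm.
- flap: Yellow hinged half, 44 mm wide along y. Origin on the hinge axis; closed, its axes are the clamp's. In its frame it reaches to x = -88 mm, its flat outer (top) face at z = 26; beyond x = -54 it is a fork, two prongs 10 mm thick with an open slot 14 mm wide. Pressing on the fork squeezes the tube about 2.2 times as hard; over 30 N crushes the tube.
- liner (a point): Middle of the roof's underside (flap frame x = -34, z = 18 mm), where a stiff sprung rubber liner hangs, 7 to 12 mm thick by wear that cannot be measured. Once the liner meets the tube, the fork gives only some 4 to 6 N per mm. This point does not show the wear.
- flap_hinge (a joint): Angle of the flap, rad: 0 = closed and level, grows as it opens by rising and turning away over the hinge; 1.57 = standing upright. A stiff hinge (0.12 N m): the flap stays wherever it is left. Depending on the wear the liner meets the tube at 0 to 0.16.
- fork_top (a point): Point on the flap's outer (top) face over the slot where the bolt will stand, 74 mm from the hinge along the flap and 26 mm off it.
- bolt_swing (a joint): Angle of the swing bolt, rad: 0 = lying level, pointing to the clamp's -x (towards the robot); grows as it swings up; 1.571 = upright in the slot, its end stop. A stiff pivot (0.16 N m): the bolt stays wherever it is left.
- bolt_pivot (a point): Middle of the bolt's pivot axis. The steel shank, 10 mm thick, runs 116 mm out from here.
- nut: Brass push-on nut on the bolt: square body 20 x 20 mm, 34 mm long, and at its pivot-side end a flange 28 (along the pivot axis) x 26 x 6 mm. Origin: middle of the square body, at the start 95 mm from the pivot; the flange's bearing face is 23 mm nearer the pivot. The two cheeks facing along y can be pinched from above; the nut turns between the pads as the bolt swings.
- nut_slide (a joint): Travel of the nut down the bolt, m: 0 at the start (clears the fork), at most 0.036. It slides with 7 N of friction, grips where it is left, and by itself holds the fork down with up to 7 N. With the flap resting on the tube it meets the fork after some 10 to 23 mm.
- loupe_arm: The loupe's arm: aluminium tube, 30 mm thick, lying loose in the saddle along the clamp's y, with a tarnished silver loupe (68 mm ring) at its +y end. Origin on the tube's axis over the middle of the saddle.
- ramekin: Blue ceramic ramekin, 76 mm wide, 42 mm high: leave alone.
- brass_weight: Hexagonal brass weight, 42 mm wide, 42 mm high: leave alone.
- marble_tray: Fixed wooden tray of four cells with a milky white agate marble, 22 mm, in each: leave alone.
- marble_jar: Loose amber glass jar, 68 mm wide, 85 mm high: leave alone.
- dust_brush: Loose dust brush lying on the glass: leave alone.

How it is judged:
By the outcome, as a careful person would: the job done as asked, in the order asked, and still so for the second after the job is handed in, with the robot touching nothing.
It also fails if it takes over 61 s, if anything falls off the work surface, if the arm or the gripper's body presses on something with over 40 N, if the wrist force passes 120 N, or if a joint passes its speed limit or range.

## Working session

There is one attempt and no reset: what is moved stays moved. The work goes in short steps, Python scripts to look and compute and a tool call to move; the robot and the scene stay as the last step left them, time stands still between calls to the robot, and variables do not carry over. Pictures are saved under pics/ and viewed, at most 10 in all, crops included, and the job is handed in when it is done.

Besides the shell and the picture viewer there is one more tool, called after "Emit:" by a JSON object that holds its "op" and its "data", one argument or row to a line. arm_command: Moves the arm, as the interface text tells. Its arguments: {"type":"object","properties":{"plan":{"type":"array"},"newtons":{"type":"number"}},"required":["plan"]}

```bash
mkdir -p pics; cat > h.py <<'E'
import numpy as np,cv2
from scipy.spatial.transform import Rotation as R
from cell import manip,eyes,ticket
def shot(n,f=None):
    c=eyes.camera(n)
    if f: cv2.imwrite('pics/'+f,c['img'])
    np.savez('pics/%s.npz'%n,**{k:np.asarray(v) for k,v in c.items()})
    return c
def rot(c):
    o=np.asarray(c['orientation'],float)
    return o if o.shape==(3,3) else R.from_euler('xyz',o).as_matrix()
def cloud(c):
    z=c['z_map'];v,u=np.mgrid[:480,:640]
    p=np.stack([(u-c['cx'])/c['fx']*z,(v-c['cy'])/c['fy']*z,z],-1)
    return p@rot(c).T+np.asarray(c['eye'],float)
E
python3 - <<'E'
from h import *
for n in('top','side'):
    c=shot(n,n+'0.png'); print(n,c['eye'],c['orientation'],c['fx'],c['cx'],c['cy'])
print(manip.read_state())
E
```

```text
top [ 369.24860252  -26.41096081 1241.53491976] [-3.02774493  0.01790564 -1.59446875] 439.5364048228618 329.48658701426785 244.2791892281225
side [123.61958819 569.86681685 789.76737068] [-2.39083429  0.0103768  -2.55955962] 468.8409571663776 322.67796037004206 241.09218781897914
{'clock': 0.1, 'joints': array([-1.21157788e+00,  3.00408175e-01,  1.52153612e+00,  1.28895881e-05,
        1.32070642e+00, -6.66161029e-02]), 'qd': array([ 0.00051231, -0.00156779, -0.00054043, -0.00056341,  0.0012006 ,
       -0.00091329]), 'effort': array([ 2.23820214e-03, -5.32639539e+01, -3.53278828e+01,  7.10363220e-02,
        2.35344912e-02, -8.17948444e-05]), 'eef_pos': array([ 227.10063491, -500.65570424,  204.93986591]), 'eef_rot': array([-3.14053776e+00, -8.28896781e-05,  4.25831308e-01]), 'wrist_force': array([ 0.36491409, -0.39132896,  0.02260737]), 'moment': array([ 0.01346187, -0.00543339, -0.0082439 ]), 'finger_force': 0.0, 'finger_gap': 94.06697343186504}
```

View pics/top0.png

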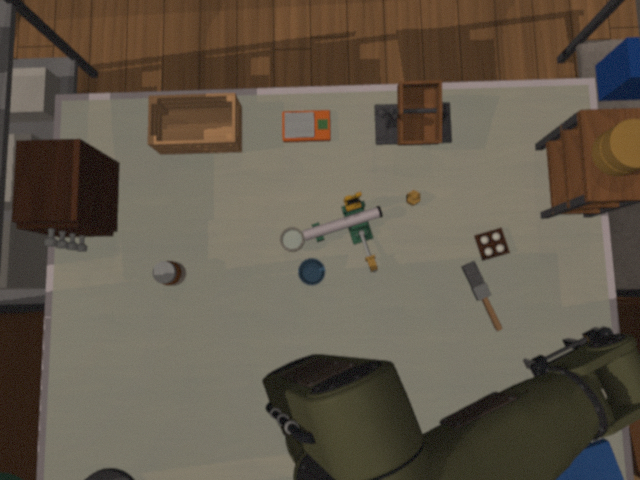

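View pics/side0.png

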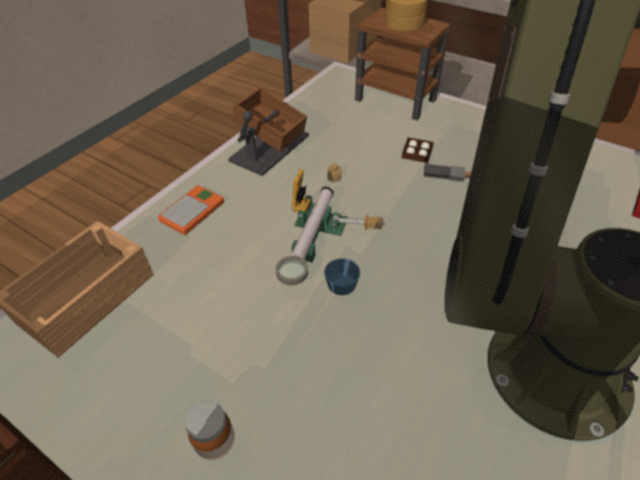

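The top view shows the tube running from (292,239) at the loupe to (380,213). The flap stands up near (353,201), the bolt points toward the robot with its nut at (371,264), and the ramekin is at (312,271). I'll measure from the cloud.

```bash
python3 - <<'E'
from h import *
T=dict(np.load('pics/top.npz'));S=dict(np.load('pics/side.npz'))
P=cloud(T);Q=cloud(S)
def seg(c,P,name,lo,hi,box):
    h=cv2.cvtColor(c['img'],cv2.COLOR_BGR2HSV);m=cv2.inRange(h,lo,hi)>0
    u0,v0,u1,v1=box;k=np.zeros_like(m);k[v0:v1,u0:u1]=1;m&=k
    p=P[m];print(name,m.sum(),'med',np.median(p,0).round(1),'min',np.percentile(p,3,0).round(),'max',np.percentile(p,97,0).round())
    return p
seg(T,P,'T nut',(10,90,60),(32,255,255),(360,250,385,275))
seg(T,P,'T flap',(10,90,60),(32,255,255),(338,185,370,212))
seg(T,P,'T green',(50,60,20),(90,255,255),(335,195,380,250))
seg(S,Q,'S nut',(10,90,60),(32,255,255),(360,210,390,235))
seg(S,Q,'S flap',(10,90,60),(32,255,255),(285,165,320,215))
# tube: project points near tube axis
for u,v in((312,234),(325,230),(340,226),(350,222),(365,218),(375,215),(292,239)): print((u,v),P[v,u].round(1))
for u,v in((325,196),(318,215),(310,235)): print('S',(u,v),Q[v,u].round(1))
for n,c,b in(('t',T,(275,180,435,300)),('s',S,(255,150,415,310))):
    im=c['img'][b[1]:b[3],b[0]:b[2]];cv2.imwrite(f'pics/{n}1.png',cv2.resize(im,None,fx=4.9 if n=='t' else 3.7,fy=4.9 if n=='t' else 3.7,interpolation=cv2.INTER_CUBIC))
E
```

```text
T nut 120 med [ 455.  -122.    45.8] min [ 435. -133.   35.] max [ 473. -107.   50.]
T flap 213 med [615.  -72.7  55.1] min [601. -95.   0.] max [653. -51. 136.]
T green 317 med [551.4 -86.7  15.3] min [ 518. -120.    7.] max [610. -51.  52.]
S nut 195 med [ 453.5 -118.1   43.1] min [ 434. -133.   27.] max [ 472. -107.   48.]
S flap 411 med [618.5 -64.4  71.3] min [ 602. -102.   26.] max [629. -50. 134.]
(312, 234) [535.2  38.8  52.5]
(325, 230) [544.9   2.9  55. ]
(340, 226) [555.1 -38.3  53.3]
(350, 222) [565.5 -65.9  52.9]
(365, 218) [ 575.9 -107.4   50.9]
(375, 215) [ 582.9 -134.7   54.1]
(292, 239) [523.9  94.5  44.6]
S (325, 196) [ 584.2 -126.    51.7]
S (318, 215) [563.2 -64.7  49.9]
S (310, 235) [542.7  -2.6  50.2]
```

View pics/t1.png

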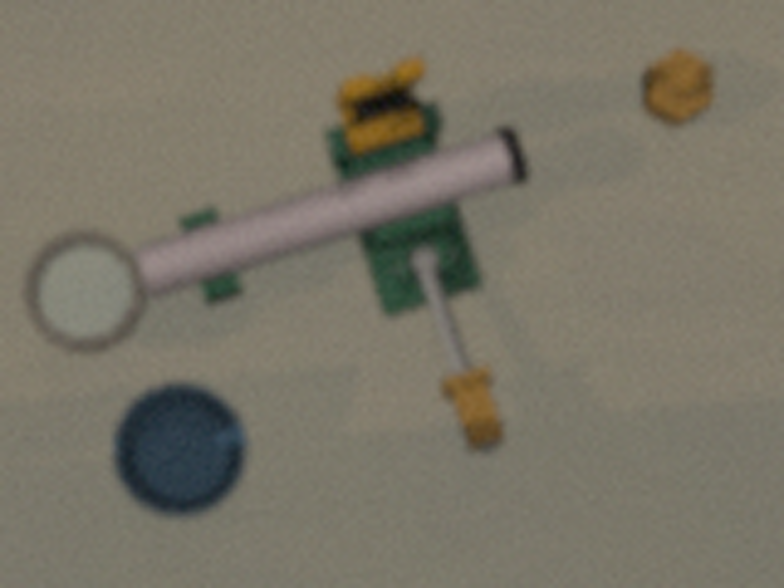

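View pics/s1.png

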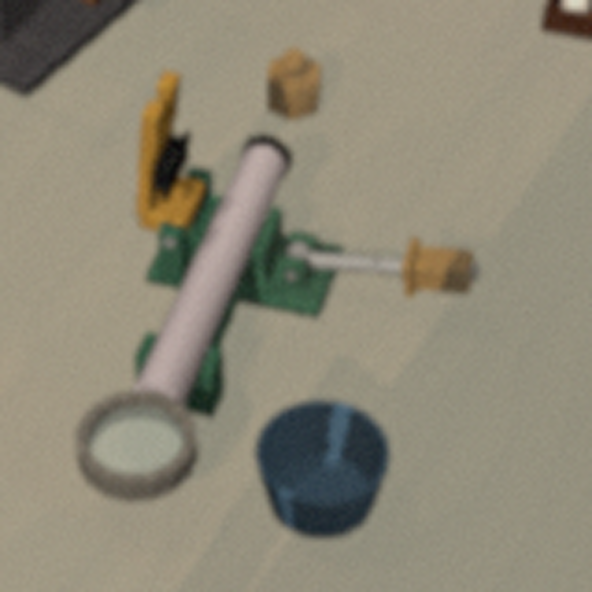

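The top crop shows the flap standing at crop (380,105), the bolt from (425,255) to the nut at (472,408), and the tube yawed about 15°. The side crop confirms the flap is upright (~1.57) and the bolt slightly raised. Next I'll move above the clamp and refine from the wrist camera.

Emit:
{"op": "arm_command", "data": {
  "plan": [
    [-0.74,0.02,-0.012,-0.01,0],
    [-0.74,0.035,-0.02,-0.01,0],
    [-0.74,0.035,-0.02,-0.01,0],
    [-0.74,0.035,-0.02,-0.01,0],
    [-0.74,0.035,-0.02,-0.01,0],
    [-0.74,0.035,-0.02,-0.01,0],
    [-0.74,0.035,-0.02,-0.01,0],
    [-0.74,0.035,-0.02,-0.01,0],
    [-0.74,0.035,-0.02,-0.01,0],
    [-0.74,0.035,-0.02,-0.01,0],
    [-0.74,0.035,-0.02,0,0],
    [-0.74,0.035,-0.02,0,0],
    [-0.74,0.02,-0.015,0,0],
    [-0.74,0,0,0,0.156],
    [-0.74,0,0,0,0]
  ]
}}

```text
clock: 1.98
eef_pos: [512.0, -99.3, 305.8]
eef_rot: [3.142, -0.0, 0.272]
wrist_force: [0.3, -0.5, 0.4]
finger_gap: 12.2
finger_force: 0.0
```

```bash
python3 - <<'E'
from h import *
c=shot('wrist','w0.png');print(c['eye'],c['orientation'])
s=manip.read_state();print(s['clock'],s['eef_pos'],s['eef_rot'],s['wrist_force'],s['finger_gap'])
E
```

```text
[589.16169784 -78.05461468 484.77230753] [ 2.86680795e+00  6.40928656e-04 -1.30033633e+00]
2.025 [511.94957605 -99.66469214 305.80769743] [ 3.14156303e+00 -2.67848052e-04  2.73501551e-01] [ 0.38491256  0.17010258 -0.44640959] 12.376688865411047
```

View pics/w0.png

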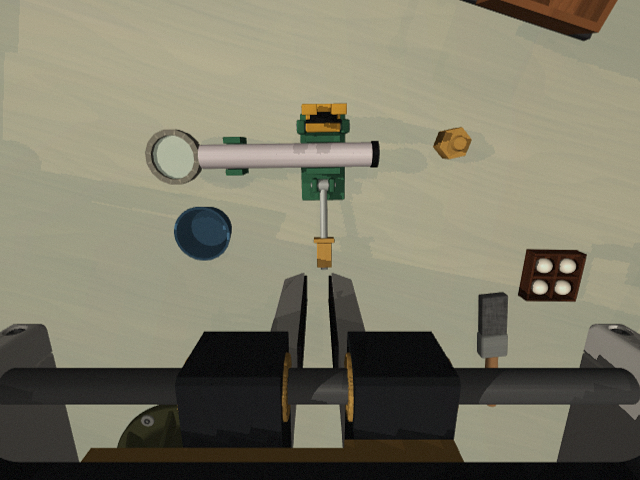

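The wrist view shows the clamp nearly aligned with the tool: pivot at (323,186), nut (315–333, 237–268), flap (302–347, 104–133), base plate (302–345, 112–199). I'll fit these in the cloud.

```bash
python3 - <<'E'
from h import *
W=dict(np.load('pics/wrist.npz'));P=cloud(W)
hsv=cv2.cvtColor(W['img'],cv2.COLOR_BGR2HSV)
# tube axis fit
t=P[140:172,205:365].reshape(-1,3);t=t[(t[:,2]>47)&(t[:,2]<60)]
print('tube top z',np.percentile(t[:,2],[50,90,98]).round(1))
d=np.linalg.svd((t-t.mean(0))[:,:2],full_matrices=False)[2][0];d*=np.sign(d[1]);psi=np.arctan2(-d[0],d[1]);print('yaw',psi)
ex=np.array([np.cos(psi),np.sin(psi)]);ey=np.array([-ex[1],ex[0]])
L=lambda p:np.c_[p[...,:2].reshape(-1,2)@np.c_[ex,ey],p[...,2].ravel()]
a=L(t);print('tube X (mid of extremes)',np.percentile(a[:,0],[2,50,98]))
def seg(n,lo,hi,b,zl=-99,zh=999):
    u0,v0,u1,v1=b;m=cv2.inRange(hsv,lo,hi)[v0:v1,u0:u1]>0;p=L(P[v0:v1,u0:u1][m]);p=p[(p[:,2]>zl)&(p[:,2]<zh)]
    print(n,len(p),np.percentile(p,[2,50,98],axis=0).round(1).tolist());return p
Y=((10,90,60),(32,255,255));G=((50,60,20),(95,255,255))
seg('nut',*Y,(310,232,340,272));seg('nut top',*Y,(310,246,340,272))
seg('flap tip',*Y,(295,98,352,120));seg('flap root',*Y,(295,120,352,136))
seg('base',*G,(290,100,360,205),5,15)
for v in(200,215,230):print('shank',v,L(P[v:v+1,324:325]).round(1))
for u,v in((323,186),):print('pivot',L(P[v:v+1,u:u+1]))
E
```

```text
tube top z [52.9 54.8 55.6]
yaw 0.2851463205988655
tube X (mid of extremes) [517.80991811 530.55895728 542.75782839]
nut 481 [[382.8, -258.3, 24.8], [403.6, -247.2, 45.2], [420.9, -235.3, 48.8]]
nut top 325 [[382.2, -256.8, 42.5], [396.9, -247.2, 45.8], [410.8, -237.6, 48.9]]
flap tip 502 [[571.5, -268.7, 0.4], [577.3, -247.9, 132.8], [595.6, -226.0, 135.1]]
flap root 321 [[558.0, -266.9, 47.8], [563.4, -246.3, 50.7], [567.4, -226.9, 90.8]]
base 984 [[469.8, -275.3, 7.8], [496.2, -243.3, 9.8], [578.5, -218.1, 11.7]]
shank 200 [[ 470.9 -248.2   28.1]]
shank 215 [[ 451.1 -248.    32. ]]
shank 230 [[ 430.7 -247.7   34.4]]
pivot [[ 489.55596665 -247.08911201   26.88483681]]
```

Emit:
{"op": "arm_command", "data": {
  "plan": [
    [-0.74,0,0,0,-0.012],
    [-0.74,0.03,0.002,0,0],
    [-0.74,0.04,0.002,0,0],
    [-0.74,0.04,0.002,0,0],
    [-0.74,0.04,0.002,0,0],
    [-0.74,0,0,0.044,0],
    [-0.74,0,0,0.05,0],
    [-0.74,0,0,0.05,0],
    [-0.74,0,0,0.05,0],
    [-0.74,0,0,0,0]
  ]
}}

```text
clock: 3.28
eef_pos: [656.7, -66.3, 108.1]
eef_rot: [-3.139, 0.006, 0.283]
wrist_force: [-0.4, 0.2, 0.1]
finger_gap: 12.0
finger_force: 0.0
```

```bash
cat >> h.py <<'E'
psi=.285;O=np.array([578.2,-88.2]);ex=np.array([np.cos(psi),np.sin(psi)]);ey=np.array([-ex[1],ex[0]])
def st():
    s=manip.read_state();d=s['eef_pos'][:2]-O;f=s['wrist_force']
    print('t',round(s['clock'],2),'clamp XYZ',round(d@ex,1),round(d@ey,1),round(s['eef_pos'][2],1),'yaw',s['eef_rot'][2].round(3),'Fx,Fy,Fz',round(f[:2]@ex,1),round(f[:2]@ey,1),f[2].round(1),'gap',round(s['finger_gap'],1),round(s['finger_force'],1));return s
E
python3 - <<'E'
from h import *
st()
hx,hz=34,44;r=70;p=None
for th in np.arange(1.55,0.05,-.1):
    c=np.array([hx-r*np.cos(th)+26*np.sin(th)+8,hz+r*np.sin(th)+26*np.cos(th)])
    print(round(th,2),c.round(1),None if p is None else (c-p).round(1));p=c
E
```

```text
t 3.27 clamp XYZ 81.5 -1.0 108.1 yaw 0.283 Fx,Fy,Fz -0.4 0.4 0.1 gap 12.0 0.0
1.55 [ 66.5 114.5] None
1.45 [ 59.4 116.6] [-7.2  2.1]
1.35 [ 52. 118.] [-7.3  1.4]
1.25 [ 44.6 118.6] [-7.4  0.6]
1.15 [ 37.1 118.5] [-7.5 -0.1]
1.05 [ 29.7 117.7] [-7.4 -0.9]
0.95 [ 22.4 116.1] [-7.3 -1.6]
0.85 [ 15.3 113.7] [-7.1 -2.3]
0.75 [  8.5 110.7] [-6.8 -3. ]
0.65 [  2.  107.1] [-6.5 -3.7]
0.55 [ -4.1 102.8] [-6.1 -4.3]
0.45 [-9.7 97.9] [-5.6 -4.9]
0.35 [-14.8  92.4] [-5.1 -5.4]
0.25 [-19.4  86.5] [-4.6 -5.9]
0.15 [-23.3  80.2] [-3.9 -6.3]
```

Emit:
{"op": "arm_command", "data": {
  "plan": [
    [-0.74,-0.0075,-0.001,-0.0032,0],
    [-0.74,-0.0075,0,-0.0032,0],
    [-0.74,-0.0072,0,-0.0021,0],
    [-0.74,-0.0073,0,-0.0014,0],
    [-0.74,-0.0074,0,-0.0006,0],
    [-0.74,-0.0075,0,0.0001,0],
    [-0.74,-0.0074,0,0.0009,0],
    [-0.74,-0.0073,0,0.0016,0],
    [-0.74,-0.0071,0,0.0023,0],
    [-0.74,-0.0068,0,0.003,0],
    [-0.74,-0.0065,0,0.0037,0],
    [-0.74,-0.0061,0,0.0043,0],
    [-0.74,-0.0056,0,0.0049,0],
    [-0.74,-0.0051,0,0.0054,0],
    [-0.74,0,0,0,0]
  ]
}}

```text
clock: 5.15
eef_pos: [565.2, -92.2, 95.1]
eef_rot: [-3.141, 0.001, 0.282]
wrist_force: [-0.1, 0.9, 0.4]
finger_gap: 12.2
finger_force: 0.0
```

```bash
python3 - <<'E'
from h import *
st();c=shot('side');
im=c['img'][120:300,260:440];cv2.imwrite('pics/s2.png',cv2.resize(im,None,fx=3.3,fy=3.3,interpolation=cv2.INTER_CUBIC))
E
```

```text
t 5.15 clamp XYZ -13.6 -0.2 95.1 yaw 0.282 Fx,Fy,Fz 0.1 0.9 0.4 gap 12.2 0.0
```

View pics/s2.png

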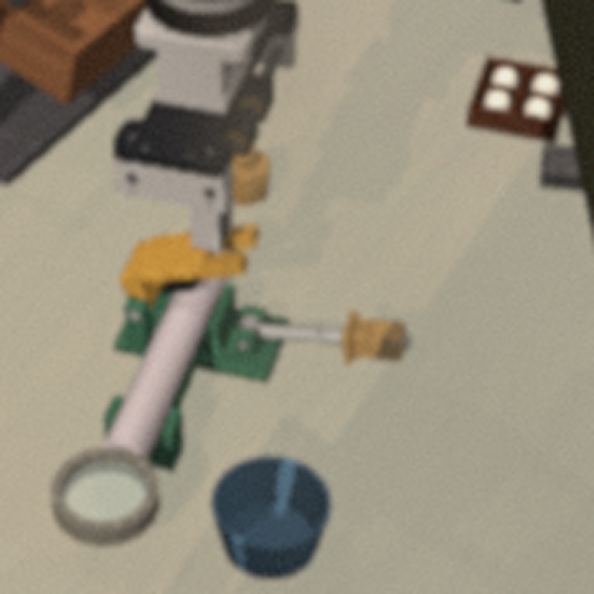

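The flap follows the fingers and is now at about 0.4 rad (yellow at (190,265), fingers on the fork). I'll keep going down and feel for contact.

Emit:
{"op": "arm_command", "data": {
  "plan": [
    [-0.74,-0.003,0,0.0035,0],
    [-0.74,-0.003,0,0.004,0],
    [-0.74,-0.002,0,0.003,0],
    [-0.74,0,0,0.0005,0],
    [-0.74,0,0,0,0]
  ]
}}

```text
clock: 5.82
eef_pos: [558.0, -94.4, 84.7]
eef_rot: [-3.141, 0.0, 0.282]
wrist_force: [0.0, 0.6, 0.4]
finger_gap: 12.4
finger_force: 0.0
```

```bash
python3 -c "
from h import *
st()"
```

```text
t 5.83 clamp XYZ -21.1 -0.3 84.7 yaw 0.282 Fx,Fy,Fz 0.2 0.6 0.4 gap 12.4 0.0
```

Emit:
{"op": "arm_command", "data": {
  "plan": [
    [-0.74,-0.0005,0,0.001,0],
    [-0.74,-0.0005,0,0.001,0],
    [-0.74,-0.0005,0,0.001,0]
  ]
}}

```text
clock: 6.2
eef_pos: [556.6, -94.9, 81.7]
eef_rot: [3.142, 0.0, 0.282]
wrist_force: [-1.1, 0.0, 0.7]
finger_gap: 12.2
finger_force: 0.5
```

Emit:
{"op": "arm_command", "data": {
  "plan": [
    [-0.74,-0.0005,0,0.001,0],
    [-0.74,0,0,0.001,0]
  ]
}}

```text
clock: 6.45
eef_pos: [556.0, -95.0, 79.7]
eef_rot: [-3.142, 0.0, 0.282]
wrist_force: [-1.4, 0.7, 2.3]
finger_gap: 12.4
finger_force: 1.0
```

Emit:
{"op": "arm_command", "data": {
  "plan": [
    [-0.74,-0.0005,0,0.001,0],
    [-0.74,0,0,0.001,0]
  ]
}}

```text
clock: 6.7
eef_pos: [555.7, -95.2, 78.4]
eef_rot: [3.141, -0.0, 0.282]
wrist_force: [-6.3, 0.5, 12.3]
finger_gap: 12.5
finger_force: 5.8
```

Contact with the tube is felt at z≈79, so I'll back off.

Emit:
{"op": "arm_command", "data": {
  "plan": [
    [-0.74,0,0,-0.002,0],
    [-0.74,0,0,-0.02,0],
    [-0.74,0,0,-0.05,0],
    [-0.74,0,0,-0.04,0],
    [-0.74,0,0,0,0]
  ]
}}

```text
clock: 7.32
eef_pos: [556.8, -95.3, 192.6]
eef_rot: [3.139, -0.005, 0.282]
wrist_force: [0.6, 0.1, -0.7]
finger_gap: 12.4
finger_force: 0.0
```

```bash
python3 - <<'E'
from h import *
st()
c=shot('wrist');P=cloud(c);d=P[...,:2]-O;X=d@ex;Y=d@ey;Z=P[...,2]
h=cv2.cvtColor(c['img'],cv2.COLOR_BGR2HSV);m=cv2.inRange(h,(10,90,60),(32,255,255))>0
f=m&(X>-70)&(X<70)&(abs(Y)<35)&(Z>60)
a=np.polyfit(X[f],Z[f],1);print('flap',f.sum(),a,'theta',-np.arctan(a[0]),np.percentile(X[f],[2,98]),np.percentile(Y[f],[2,98]))
n=m&(X<-90)&(X>-170)&(abs(Y)<30)&(Z>20);b=np.polyfit(X[n],Z[n],1);print('nut',n.sum(),b,np.percentile(X[n],[2,98]),np.percentile(Y[n],[2,50,98]),np.median(Z[n]))
t=(Z>50)&(Z<57)&(Y>45)&(Y<110)&(abs(X)<14);print('tube',t.sum(),[np.median(X[t&(abs(Y-y)<8)]).round(1) for y in(55,75,95)])
E
```

```text
t 7.33 clamp XYZ -22.6 -0.8 192.6 yaw 0.282 Fx,Fy,Fz 0.6 -0.1 -0.7 gap 12.4 0.0
flap 5753 [  0.12829187 116.71588101] theta -0.12759489200629903 [-45.80592755  43.14026185] [-21.28744368  21.46490273]
nut 679 [-0.12830728 28.83228944] [-146.36221207 -108.73790787] [-10.40032961  -0.2175534    9.48858012] 45.203013155900805
tube 1504 [np.float64(1.3), np.float64(1.5), np.float64(1.5)]
```

Emit:
{"op": "arm_command", "data": {
  "plan": [
    [0,-0.04,0,0,0],
    [0,-0.04,0,0,0],
    [0,-0.036,0,0.02,0],
    [0,0,0,0.05,0],
    [0,0,0,0.05,0],
    [0,0,0,0.04,0],
    [0,0,0,0.012,0],
    [0,0,0,0,0]
  ]
}}

```text
clock: 8.38
eef_pos: [443.9, -127.2, 17.4]
eef_rot: [-3.141, 0.001, 0.282]
wrist_force: [-0.2, 0.4, 1.6]
finger_gap: 47.0
finger_force: 0.0
```

```bash
python3 - <<'E'
from h import *
st()
c=shot('wrist','w2.png');P=cloud(c);d=P[...,:2]-O;X=d@ex;Y=d@ey;Z=P[...,2]
h=cv2.cvtColor(c['img'],cv2.COLOR_BGR2HSV);m=cv2.inRange(h,(10,90,60),(32,255,255))>0
f=m&(X>-70)&(X<40)&(abs(Y)<30)&(Z>60)&(Z<92)
if f.sum()>50:
    a=np.polyfit(X[f],Z[f],1);print('flap',f.sum(),a,'theta',-np.arctan(a[0]),np.percentile(X[f],[1,99]),np.percentile(Y[f],[1,99]))
E
```

```text
t 8.38 clamp XYZ -139.8 0.3 17.4 yaw 0.282 Fx,Fy,Fz -0.1 0.4 1.6 gap 47.0 0.0
flap 12075 [-0.12339698 74.70515042] theta 0.12277632767594958 [-49.92292458 -17.66324287] [-21.51456785  21.50385595]
```

View pics/w2.png

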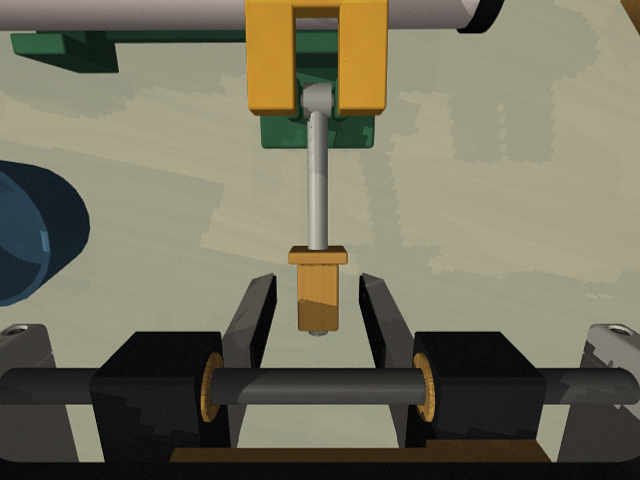

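The flap is seated at about 0.12 rad, its slot lines up with the bolt, and the nut at (318,297) lies between the open pads. I'll grip it lightly.

Emit:
{"op": "arm_command", "data": {
  "plan": [
    [-0.7,0,0,0,0],
    [-0.7,0,0,0,0],
    [-0.7,0,0,0,0],
    [-0.7,0,0,0,0]
  ],
  "newtons": 12
}}

```text
clock: 8.93
eef_pos: [444.3, -127.3, 18.0]
eef_rot: [3.142, -0.0, 0.282]
wrist_force: [0.3, 1.9, 2.3]
finger_gap: 20.0
finger_force: 12.0
```

```bash
python3 - <<'E'
from h import *
st();r=101.1;p=None
for a in np.linspace(.163,np.pi/2,18):
    c=np.array([-40-r*np.cos(a),20+r*np.sin(a)])
    if p is not None: print(round(a,3),c.round(1),(c-p).round(2))
    p=c
E
```

```text
t 8.93 clamp XYZ -139.4 0.1 18.0 yaw 0.282 Fx,Fy,Fz 0.8 1.7 2.3 gap 20.0 12.0
0.246 [-138.1   44.6] [1.7 8.2]
0.329 [-135.7   52.6] [2.37 8.03]
0.411 [-132.7   60.4] [3.03 7.8 ]
0.494 [-129.   68.] [3.66 7.53]
0.577 [-124.7   75.2] [4.27 7.2 ]
0.66 [-119.9   82. ] [4.85 6.82]
0.743 [-114.5   88.4] [5.4  6.39]
0.825 [-108.6   94.3] [5.91 5.93]
0.908 [-102.2   99.7] [6.38 5.42]
0.991 [-95.4 104.6] [6.81 4.87]
1.074 [-88.2 108.9] [7.19 4.29]
1.157 [-80.7 112.6] [7.52 3.68]
1.24 [-72.9 115.6] [7.8  3.05]
1.322 [-64.9 118. ] [8.02 2.39]
1.405 [-56.7 119.7] [8.19 1.72]
1.488 [-48.4 120.8] [8.31 1.04]
1.571 [-40.  121.1] [8.36 0.35]
```

Emit:
{"op": "arm_command", "data": {
  "plan": [
    [-0.7,0.0017,0,-0.0082,0],
    [-0.7,0.0024,0,-0.008,0],
    [-0.7,0.003,0,-0.0078,0],
    [-0.7,0.0037,0,-0.0075,0],
    [-0.7,0.0043,0,-0.0072,0],
    [-0.7,0.0048,0,-0.0068,0],
    [-0.7,0.0054,0,-0.0064,0],
    [-0.7,0.0059,0,-0.0059,0],
    [-0.7,0,0,0,0]
  ]
}}

```text
clock: 10.05
eef_pos: [474.8, -118.5, 76.1]
eef_rot: [3.141, -0.001, 0.282]
wrist_force: [-3.1, 3.8, 3.1]
finger_gap: 20.1
finger_force: 12.0
```

```bash
python3 -c "
from h import *
st()"
```

```text
t 10.05 clamp XYZ -107.7 0.0 76.1 yaw 0.282 Fx,Fy,Fz -1.9 4.5 3.1 gap 20.1 12.0
```

Emit:
{"op": "arm_command", "data": {
  "plan": [
    [-0.7,0.0064,-0.0002,-0.0054,0],
    [-0.7,0.0068,-0.0002,-0.0049,0],
    [-0.7,0.0072,0,-0.0043,0],
    [-0.7,0.0075,0,-0.0037,0],
    [-0.7,0.0078,0,-0.003,0],
    [-0.7,0.008,0,-0.0024,0],
    [-0.7,0.0082,0,-0.0017,0],
    [-0.7,0.0075,0,-0.001,0],
    [-0.7,0,0,0,0]
  ]
}}

```text
clock: 11.18
eef_pos: [532.0, -101.5, 102.2]
eef_rot: [3.141, -0.001, 0.282]
wrist_force: [0.7, 0.7, 1.1]
finger_gap: 20.3
finger_force: 12.0
```

```bash
python3 -c "
from h import *
st()"
```

```text
t 11.18 clamp XYZ -48.1 0.2 102.2 yaw 0.282 Fx,Fy,Fz 0.9 0.5 1.1 gap 20.3 12.0
```

Approaching the end stop in small steps, feeling Fx.

Emit:
{"op": "arm_command", "data": {
  "plan": [
    [-0.7,0.003,0,-0.0002,0],
    [-0.7,0.003,0,-0.0001,0],
    [-0.7,0.001,0,0,0],
    [-0.7,0,0,0,0]
  ]
}}

```text
clock: 11.68
eef_pos: [538.0, -99.8, 102.4]
eef_rot: [3.141, -0.0, 0.282]
wrist_force: [-3.6, 0.7, 3.3]
finger_gap: 19.9
finger_force: 12.0
```

Emit:
{"op": "arm_command", "data": {
  "plan": [
    [-0.7,0.001,0,0,0],
    [-0.7,0,0,0,0]
  ]
}}

```text
clock: 11.92
eef_pos: [538.9, -99.6, 102.4]
eef_rot: [3.141, -0.0, 0.282]
wrist_force: [-3.9, 0.6, 5.8]
finger_gap: 19.8
finger_force: 12.0
```

Emit:
{"op": "arm_command", "data": {
  "plan": [
    [-0.7,0.001,0,0,0],
    [-0.7,0,0,0,0]
  ]
}}

```text
clock: 12.18
eef_pos: [539.9, -99.3, 102.4]
eef_rot: [3.142, -0.0, 0.282]
wrist_force: [-3.4, 0.2, 5.1]
finger_gap: 20.1
finger_force: 12.0
```

Emit:
{"op": "arm_command", "data": {
  "plan": [
    [-0.7,0.001,0,0.0003,0],
    [-0.7,0,0,0,0]
  ]
}}

```text
clock: 12.42
eef_pos: [540.9, -99.0, 102.1]
eef_rot: [3.141, -0.0, 0.282]
wrist_force: [-2.6, 1.0, 5.5]
finger_gap: 19.5
finger_force: 12.0
```

Emit:
{"op": "arm_command", "data": {
  "plan": [
    [-0.7,0.001,0,0.0003,0],
    [-0.7,0,0,0,0]
  ]
}}

```text
clock: 12.68
eef_pos: [541.9, -98.7, 101.8]
eef_rot: [3.141, -0.0, 0.282]
wrist_force: [-3.6, 1.3, 5.6]
finger_gap: 19.8
finger_force: 12.0
```

```bash
python3 - <<'E'
from h import *
st();c=shot('side')
im=c['img'][130:270,270:430];cv2.imwrite('pics/s3.png',cv2.resize(im,None,fx=4,fy=4,interpolation=cv2.INTER_CUBIC))
E
```

```text
t 12.68 clamp XYZ -37.8 0.1 101.8 yaw 0.282 Fx,Fy,Fz -3.1 2.3 5.6 gap 19.8 12.0
```

View pics/s3.png

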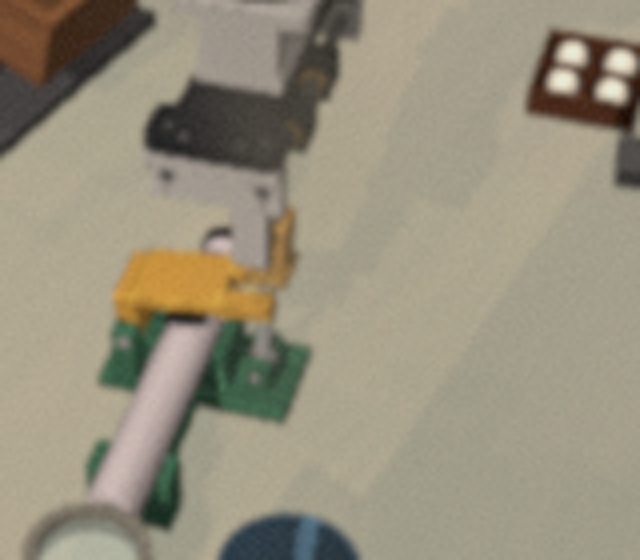

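The side crop shows the nut at (285,245) possibly offset toward the robot from the finger at (252,235). I'll measure with the wrist camera's depth.

```bash
python3 - <<'E'
from h import *
c=shot('wrist','w3.png');P=cloud(c);d=P[...,:2]-O;X=d@ex;Y=d@ey;Z=P[...,2]
h=cv2.cvtColor(c['img'],cv2.COLOR_BGR2HSV);m=cv2.inRange(h,(10,90,40),(32,255,255))>0
f=m&(X>-70)&(X<40)&(abs(Y)<30)&(Z>60)&(Z<90);a=np.polyfit(X[f],Z[f],1);print('theta',-np.arctan(a[0]),a)
for z in range(84,142,4):
    k=(X>-90)&(X<0)&(abs(Y)<8)&(abs(Z-z-2)<2)
    if k.sum()>5: print(z,k.sum(),np.percentile(X[k],[2,50,98]).round(1),np.percentile(Y[k],[2,98]).round(1))
cv2.imwrite('pics/w3c.png',cv2.resize(c['img'][0:400,180:460],None,fx=1.5,fy=1.5))
E
```

```text
theta 0.14634553729773758 [-0.14739933 74.54677575]
92 70 [-31.4 -30.8 -30.4] [-7.7  7.7]
96 224 [-34.8 -32.7 -30.6] [-7.8  7.8]
100 83 [-34.8 -34.3 -33.9] [-7.6  7.6]
104 97 [-35.1 -34.5 -33.9] [-7.5  7.5]
108 101 [-35.3 -34.7 -34.2] [-7.8  7.8]
112 111 [-35.6 -35.  -34.3] [-7.7  7.7]
116 105 [-35.8 -35.1 -34.7] [-7.5  7.6]
120 126 [-36.  -35.3 -34.8] [-7.6  7.9]
124 128 [-36.3 -35.6 -35. ] [-7.8  7.7]
128 740 [-55.  -41.3 -35.4] [-7.6  7.7]
132 401 [-50.6 -43.9 -36.5] [-7.5  6.6]
136 53 [-49.6 -45.1 -41.3] [-4.   3.7]
```

View pics/w3c.png

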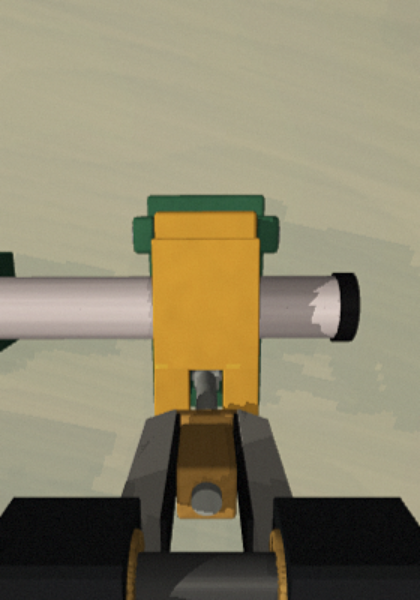

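The bolt stands at only about 1.517 rad (nut face tilted, centre at X≈-45), because the pads slipped about 7 mm across it. I'll re-centre, grip harder and push on.

Emit:
{"op": "arm_command", "data": {
  "plan": [
    [-0.4,0,0,0,0],
    [-0.4,0,0,0,0],
    [-0.4,-0.0072,0,0,0],
    [-0.4,0,0,0,0],
    [-0.7,0,0,0,0],
    [-0.7,0,0,0,0],
    [-0.7,0,0,0,0]
  ],
  "newtons": 30
}}

```text
clock: 13.65
eef_pos: [534.8, -100.7, 101.7]
eef_rot: [3.142, 0.0, 0.282]
wrist_force: [-1.6, 0.8, 2.0]
finger_gap: 19.7
finger_force: 30.0
```

Emit:
{"op": "arm_command", "data": {
  "plan": [
    [-0.7,0.001,0,0,0],
    [-0.7,0.001,0,0,0],
    [-0.7,0,0,0,0]
  ]
}}

```text
clock: 14.02
eef_pos: [536.3, -100.3, 101.7]
eef_rot: [-3.141, 0.001, 0.282]
wrist_force: [-4.8, -0.2, 4.6]
finger_gap: 19.7
finger_force: 30.0
```

Emit:
{"op": "arm_command", "data": {
  "plan": [
    [-0.7,0.001,0,0,0],
    [-0.7,0.001,0,0,0],
    [-0.7,0,0,0,0]
  ]
}}

```text
clock: 14.4
eef_pos: [538.2, -99.7, 101.7]
eef_rot: [-3.141, 0.001, 0.282]
wrist_force: [-5.6, -0.5, 4.7]
finger_gap: 19.8
finger_force: 30.0
```

```bash
cat >> h.py <<'E'
def look():
    c=shot('wrist');P=cloud(c);d=P[...,:2]-O;X=d@ex;Y=d@ey;Z=P[...,2]
    h=cv2.cvtColor(c['img'],cv2.COLOR_BGR2HSV);m=cv2.inRange(h,(10,90,40),(32,255,255))>0
    f=m&(X>-70)&(X<40)&(abs(Y)<30)&(Z>60)&(Z<90)&(X>-28);a=np.polyfit(X[f],Z[f],1);print('theta',-np.arctan(a[0]),'z at -40',a@[-40,1])
    k=(X>-70)&(X<-20)&(abs(Y)<7)&(Z>92)&(Z<140)
    zz=np.arange(70,132,3.);xs=[np.median(X[(X>-60)&(X<-20)&(abs(Y)<7)&(abs(Z-z)<1.5)]) if ((X>-60)&(X<-20)&(abs(Y)<7)&(abs(Z-z)<1.5)).sum()>20 else np.nan for z in zz]
    print(list(zip(zz,np.round(xs,1))))
    return c
E
python3 -c "
from h import *
st();look()"
```

```text
t 14.4 clamp XYZ -41.6 0.2 101.7 yaw 0.282 Fx,Fy,Fz -5.5 1.1 4.7 gap 19.8 30.0
theta 0.15165814035903563 z at -40 80.75902782286809
[(np.float64(70.0), np.float64(nan)), (np.float64(73.0), np.float64(nan)), (np.float64(76.0), np.float64(nan)), (np.float64(79.0), np.float64(nan)), (np.float64(82.0), np.float64(nan)), (np.float64(85.0), np.float64(nan)), (np.float64(88.0), np.float64(nan)), (np.float64(91.0), np.float64(nan)), (np.float64(94.0), np.float64(-28.3)), (np.float64(97.0), np.float64(-29.8)), (np.float64(100.0), np.float64(-31.5)), (np.float64(103.0), np.float64(-31.5)), (np.float64(106.0), np.float64(-31.6)), (np.float64(109.0), np.float64(-31.7)), (np.float64(112.0), np.float64(-31.7)), (np.float64(115.0), np.float64(-31.8)), (np.float64(118.0), np.float64(-31.8)), (np.float64(121.0), np.float64(-31.9)), (np.float64(124.0), np.float64(-32.1)), (np.float64(127.0), np.float64(-32.1)), (np.float64(130.0), np.float64(-37.5))]
```

Emit:
{"op": "arm_command", "data": {
  "plan": [
    [-0.7,0.001,0,0,0],
    [-0.7,0.001,0,0,0],
    [-0.7,0,0,0,0]
  ]
}}

```text
clock: 14.82
eef_pos: [540.1, -99.2, 101.6]
eef_rot: [-3.141, 0.001, 0.282]
wrist_force: [-6.9, -1.1, 4.9]
finger_gap: 20.0
finger_force: 30.0
```

Emit:
{"op": "arm_command", "data": {
  "plan": [
    [-0.7,0.0005,0,0,0],
    [-0.7,0.0005,0,0,0],
    [-0.7,0,0,0,0]
  ]
}}

```text
clock: 15.2
eef_pos: [540.8, -99.0, 101.6]
eef_rot: [-3.141, 0.002, 0.282]
wrist_force: [-7.7, -2.5, 6.4]
finger_gap: 19.7
finger_force: 30.0
```

```bash
python3 -c "
from h import *
st();look()"
```

```text
t 15.2 clamp XYZ -39.0 0.2 101.6 yaw 0.282 Fx,Fy,Fz -8.1 -0.2 6.4 gap 19.7 30.0
theta 0.15219150302273657 z at -40 80.76896455021563
[(np.float64(70.0), np.float64(nan)), (np.float64(73.0), np.float64(nan)), (np.float64(76.0), np.float64(nan)), (np.float64(79.0), np.float64(nan)), (np.float64(82.0), np.float64(nan)), (np.float64(85.0), np.float64(nan)), (np.float64(88.0), np.float64(nan)), (np.float64(91.0), np.float64(nan)), (np.float64(94.0), np.float64(-26.4)), (np.float64(97.0), np.float64(-27.8)), (np.float64(100.0), np.float64(-29.4)), (np.float64(103.0), np.float64(-29.5)), (np.float64(106.0), np.float64(-29.6)), (np.float64(109.0), np.float64(-29.5)), (np.float64(112.0), np.float64(-29.5)), (np.float64(115.0), np.float64(-29.5)), (np.float64(118.0), np.float64(-29.5)), (np.float64(121.0), np.float64(-29.5)), (np.float64(124.0), np.float64(-29.4)), (np.float64(127.0), np.float64(-29.4)), (np.float64(130.0), np.float64(-34.5))]
```

Emit:
{"op": "arm_command", "data": {
  "plan": [
    [-0.7,0.0005,0,0,0],
    [-0.7,0.0005,0,0,0],
    [-0.7,0,0,0,0]
  ]
}}

```text
clock: 15.62
eef_pos: [540.8, -98.9, 101.2]
eef_rot: [-3.141, 0.005, 0.282]
wrist_force: [-12.4, -3.2, 6.1]
finger_gap: 19.6
finger_force: 30.0
```

```bash
python3 -c "
from h import *
st();look()"
```

```text
t 15.62 clamp XYZ -38.9 0.2 101.2 yaw 0.282 Fx,Fy,Fz -12.8 0.4 6.1 gap 19.6 30.0
theta 0.15174829695090564 z at -40 80.7784397561903
[(np.float64(70.0), np.float64(nan)), (np.float64(73.0), np.float64(nan)), (np.float64(76.0), np.float64(nan)), (np.float64(79.0), np.float64(nan)), (np.float64(82.0), np.float64(nan)), (np.float64(85.0), np.float64(nan)), (np.float64(88.0), np.float64(nan)), (np.float64(91.0), np.float64(nan)), (np.float64(94.0), np.float64(-26.6)), (np.float64(97.0), np.float64(-28.0)), (np.float64(100.0), np.float64(-29.5)), (np.float64(103.0), np.float64(-29.5)), (np.float64(106.0), np.float64(-29.5)), (np.float64(109.0), np.float64(-29.5)), (np.float64(112.0), np.float64(-29.5)), (np.float64(115.0), np.float64(-29.5)), (np.float64(118.0), np.float64(-29.4)), (np.float64(121.0), np.float64(-29.4)), (np.float64(124.0), np.float64(-29.5)), (np.float64(127.0), np.float64(-29.4)), (np.float64(130.0), np.float64(-34.4))]
```

The bolt is at its end stop: the nut face is vertical, and the force rises while the position stays put. I'll relax, then take a force zero and a light grip just above the flange.

Emit:
{"op": "arm_command", "data": {
  "plan": [
    [-0.55,0,0,0,0],
    [-0.5,-0.001,0,0,0],
    [-0.5,0,0,0,0],
    [-0.5,0,0,0,0]
  ],
  "newtons": 8
}}

```text
clock: 16.18
eef_pos: [541.6, -98.7, 101.6]
eef_rot: [3.142, -0.0, 0.282]
wrist_force: [-0.2, 0.9, 0.0]
finger_gap: 23.4
finger_force: 0.0
```

```bash
python3 -c "
from h import *
st()"
```

```text
t 16.18 clamp XYZ -38.1 0.2 101.6 yaw 0.282 Fx,Fy,Fz 0.1 0.9 0.0 gap 23.4 0.0
```

Emit:
{"op": "arm_command", "data": {
  "plan": [
    [-0.7,0,0,0,0],
    [-0.7,0,0,0,0],
    [-0.7,0,0,0,0]
  ],
  "newtons": 8
}}

```text
clock: 16.55
eef_pos: [541.6, -98.7, 101.7]
eef_rot: [-3.142, -0.0, 0.282]
wrist_force: [1.2, 0.8, -0.2]
finger_gap: 19.8
finger_force: 8.0
```

Emit:
{"op": "arm_command", "data": {
  "plan": [
    [-0.7,0,0,0.001,0],
    [-0.7,0,0,0.001,0],
    [-0.7,0,0,0.001,0]
  ]
}}

```text
clock: 16.92
eef_pos: [541.6, -98.8, 99.1]
eef_rot: [3.141, -0.0, 0.282]
wrist_force: [-1.9, 1.1, 6.2]
finger_gap: 20.3
finger_force: 8.0
```

Emit:
{"op": "arm_command", "data": {
  "plan": [
    [-0.7,0,0,0.001,0],
    [-0.7,0,0,0.001,0]
  ]
}}

```text
clock: 17.18
eef_pos: [541.6, -98.8, 97.1]
eef_rot: [3.141, -0.0, 0.282]
wrist_force: [-3.0, 1.2, 6.5]
finger_gap: 20.0
finger_force: 8.0
```

Emit:
{"op": "arm_command", "data": {
  "plan": [
    [-0.7,0,0,0.001,0],
    [-0.7,0,0,0.001,0]
  ]
}}

```text
clock: 17.42
eef_pos: [541.6, -98.8, 95.1]
eef_rot: [3.141, -0.0, 0.282]
wrist_force: [-2.6, 0.7, 5.9]
finger_gap: 20.1
finger_force: 8.0
```

Emit:
{"op": "arm_command", "data": {
  "plan": [
    [-0.7,0,0,0.001,0],
    [-0.7,0,0,0.001,0]
  ]
}}

```text
clock: 17.68
eef_pos: [541.6, -98.7, 93.2]
eef_rot: [3.141, -0.0, 0.282]
wrist_force: [-2.5, 1.2, 5.8]
finger_gap: 20.4
finger_force: 8.0
```

```bash
python3 -c "
from h import *
st();look()"
```

```text
t 17.68 clamp XYZ -38.1 0.2 93.2 yaw 0.282 Fx,Fy,Fz -2.1 1.8 5.8 gap 20.4 8.0
theta 0.1716696022255893 z at -40 81.95428781002043
[(np.float64(70.0), np.float64(nan)), (np.float64(73.0), np.float64(nan)), (np.float64(76.0), np.float64(nan)), (np.float64(79.0), np.float64(nan)), (np.float64(82.0), np.float64(nan)), (np.float64(85.0), np.float64(-26.6)), (np.float64(88.0), np.float64(-28.0)), (np.float64(91.0), np.float64(-29.5)), (np.float64(94.0), np.float64(-29.5)), (np.float64(97.0), np.float64(-29.5)), (np.float64(100.0), np.float64(-29.5)), (np.float64(103.0), np.float64(-29.5)), (np.float64(106.0), np.float64(-29.4)), (np.float64(109.0), np.float64(-29.5)), (np.float64(112.0), np.float64(-29.5)), (np.float64(115.0), np.float64(-29.5)), (np.float64(118.0), np.float64(-29.5)), (np.float64(121.0), np.float64(-33.1)), (np.float64(124.0), np.float64(-34.4)), (np.float64(127.0), np.float64(-35.2)), (np.float64(130.0), np.float64(-35.1))]
```

Emit:
{"op": "arm_command", "data": {
  "plan": [
    [-0.7,0,0,0,0],
    [-0.7,0,0,0.0005,0],
    [-0.7,0,0,0.0005,0]
  ],
  "newtons": 40
}}

```text
clock: 18.1
eef_pos: [541.6, -98.8, 92.1]
eef_rot: [3.141, -0.0, 0.282]
wrist_force: [-3.2, 0.8, 8.5]
finger_gap: 19.6
finger_force: 40.0
```

Emit:
{"op": "arm_command", "data": {
  "plan": [
    [-0.7,0,0,0.0005,0]
  ]
}}

```text
clock: 18.23
eef_pos: [541.6, -98.8, 91.9]
eef_rot: [3.141, -0.0, 0.282]
wrist_force: [-4.3, 1.1, 11.0]
finger_gap: 19.7
finger_force: 40.0
```

Emit:
{"op": "arm_command", "data": {
  "plan": [
    [-0.7,0,0,0.0005,0]
  ]
}}

```text
clock: 18.35
eef_pos: [541.6, -98.8, 91.6]
eef_rot: [3.141, -0.0, 0.282]
wrist_force: [-4.7, 0.6, 13.0]
finger_gap: 19.4
finger_force: 40.0
```

Emit:
{"op": "arm_command", "data": {
  "plan": [
    [-0.7,0,0,0.0005,0]
  ]
}}

```text
clock: 18.48
eef_pos: [541.6, -98.8, 91.3]
eef_rot: [3.141, -0.001, 0.282]
wrist_force: [-6.5, 1.9, 16.4]
finger_gap: 19.8
finger_force: 40.0
```

Emit:
{"op": "arm_command", "data": {
  "plan": [
    [-0.7,0,0,0,0]
  ]
}}

```text
clock: 18.6
eef_pos: [541.7, -98.8, 91.2]
eef_rot: [3.141, -0.001, 0.282]
wrist_force: [-6.2, 1.6, 13.9]
finger_gap: 19.9
finger_force: 40.0
```

```bash
python3 -c "
from h import *
st();look();st()"
```

```text
t 18.6 clamp XYZ -38.1 0.1 91.2 yaw 0.282 Fx,Fy,Fz -5.5 3.3 13.9 gap 19.9 40.0
theta 0.16157845514289892 z at -40 81.16012205388988
[(np.float64(70.0), np.float64(nan)), (np.float64(73.0), np.float64(nan)), (np.float64(76.0), np.float64(nan)), (np.float64(79.0), np.float64(nan)), (np.float64(82.0), np.float64(nan)), (np.float64(85.0), np.float64(-27.3)), (np.float64(88.0), np.float64(-28.8)), (np.float64(91.0), np.float64(-29.5)), (np.float64(94.0), np.float64(-29.5)), (np.float64(97.0), np.float64(-29.4)), (np.float64(100.0), np.float64(-29.5)), (np.float64(103.0), np.float64(-29.4)), (np.float64(106.0), np.float64(-29.5)), (np.float64(109.0), np.float64(-29.5)), (np.float64(112.0), np.float64(-29.5)), (np.float64(115.0), np.float64(-29.5)), (np.float64(118.0), np.float64(-29.7)), (np.float64(121.0), np.float64(-34.2)), (np.float64(124.0), np.float64(-35.1)), (np.float64(127.0), np.float64(-35.4)), (np.float64(130.0), np.float64(-35.0))]
t 18.65 clamp XYZ -38.1 0.1 91.2 yaw 0.282 Fx,Fy,Fz -5.2 3.6 14.6 gap 19.6 40.0
```

Settled force is about 14.3 N against roughly 6.2 N of sliding, so about 8 N bears on the fork. Letting go and retreating.

Emit:
{"op": "arm_command", "data": {
  "plan": [
    [-0.6,0,0,0,0],
    [-0.45,0,0,0,0],
    [-0.3,0,0,0,0],
    [-0.3,0,0,0,0],
    [-0.3,0,0,-0.02,0],
    [-0.3,0,0,-0.05,0],
    [-0.3,0,0,-0.05,0],
    [-0.3,0,0,-0.03,0],
    [-0.3,0,0,0,0]
  ]
}}

```text
clock: 19.77
eef_pos: [542.2, -99.0, 242.0]
eef_rot: [3.14, -0.003, 0.282]
wrist_force: [-0.3, -0.1, -1.0]
finger_gap: 33.0
finger_force: 0.0
```

```bash
python3 - <<'E'
from h import *
st();c=look();cv2.imwrite('pics/w4.png',c['img'])
P=cloud(c);d=P[...,:2]-O;X=d@ex;Y=d@ey;Z=P[...,2]
t=(Z>50)&(Z<57)&(Y>45)&(Y<110)&(abs(X)<14);print('tube',[np.median(X[t&(abs(Y-y)<8)]).round(1) for y in(55,75,95)],np.percentile(Z[t],90))
k=(abs(Y)<8)&(X>-60)&(X<-20)&(Z>105);print('nut top',np.median(Z[k&(Z<124)]),'shank top',np.percentile(Z[k],98))
E
```

```text
t 19.77 clamp XYZ -37.6 -0.2 242.0 yaw 0.282 Fx,Fy,Fz -0.4 -0.0 -1.0 gap 33.0 0.0
theta 0.156855669969522 z at -40 80.87239315250937
[(np.float64(70.0), np.float64(nan)), (np.float64(73.0), np.float64(nan)), (np.float64(76.0), np.float64(nan)), (np.float64(79.0), np.float64(nan)), (np.float64(82.0), np.float64(nan)), (np.float64(85.0), np.float64(-27.4)), (np.float64(88.0), np.float64(-29.1)), (np.float64(91.0), np.float64(nan)), (np.float64(94.0), np.float64(nan)), (np.float64(97.0), np.float64(nan)), (np.float64(100.0), np.float64(nan)), (np.float64(103.0), np.float64(nan)), (np.float64(106.0), np.float64(nan)), (np.float64(109.0), np.float64(nan)), (np.float64(112.0), np.float64(nan)), (np.float64(115.0), np.float64(nan)), (np.float64(118.0), np.float64(nan)), (np.float64(121.0), np.float64(-35.0)), (np.float64(124.0), np.float64(nan)), (np.float64(127.0), np.float64(nan)), (np.float64(130.0), np.float64(nan))]
tube [np.float64(0.4), np.float64(0.4), np.float64(0.5)] 54.907365584603895
nut top 120.29512292193544 shank top 136.75779324161405
```

View pics/w4.png

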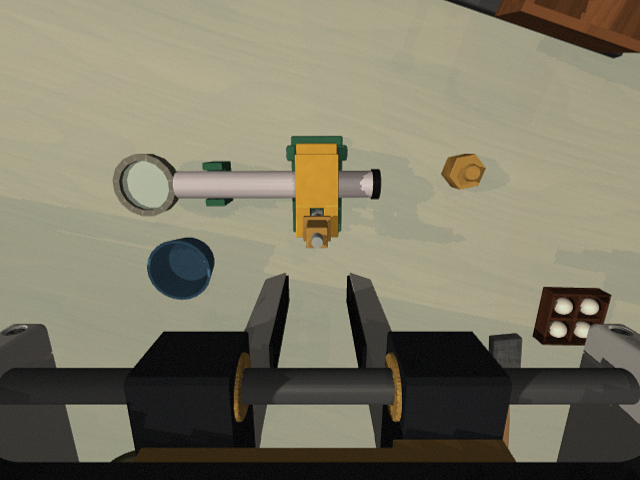

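The nut at (317,232) sits upright on the fork. It has travelled about 11.5 mm, so its face is at the fork top. The tube, ramekin, weight and marbles are in place, and the robot is clear.

```bash
python3 -c "
from h import *
print(ticket.sign_off())"
```

```text
the job is handed in; nothing more can be done
None
```

The clamp is closed and handed in at about 20 s: the flap is down on the tube, the bolt upright at its stop, and the nut pushed onto the fork with about 8 N over its sliding force (about 14 N against 6 N; brief peak reading 16.4 N), then released; the sign-off gave no verdict.

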